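# Chock the rolling pin on the draining board

## Task

Set the two-toed chock flat on the lower half of the sloping draining board, midway between its side edges, thin toes pointing straight up the slope, and let go of it. Then lay the rolling pin across the slope just above it, centred on the two toes, and, still holding it, ease it gently down the slope until you feel it resting on the board and against the toes. Only then let go, so that it neither drops nor rolls, and leave the bystanders alone.

Things in the scene. Friction and masses are not known exactly. Their poses are not given: they have to be found in the camera images.
- deck: Deck of the fixed wooden draining board: flat, 180 (x) by 190 mm (y), 12 thick, sloping 10 degrees towards the sink, no lip; a rail 5 mm high along each x edge, grooves only drawn. Origin: middle of its upper face, 34 mm over the worktop. +z square to the deck, +y straight up the slope, x level across. Lower half: y -95 to 0 mm. Rigid.
- chock: Loose dark steel chock, U-shaped from above, 0.6 kg, grippy sole: bar 104 (x) by 22 (y) by 30 mm high (grip here, mid-bar) and two toes 16 mm wide at x = +-44, running to +y, tapering at 32 degrees from 28 mm high to a thin edge at y = 56. Origin: underside below mid-bar. Starts flat, left of the board. Seated pin: axis 62 mm ahead (+y), 20 up. On the slope it slides if pushed with over about 3 N.
- rolling_pin: Loose wooden rolling pin, 0.2 to 0.5 kg: barrel 40 mm diameter, 110 long, a thin handle (20 mm, 37 long) on each end. Origin: middle of its axis, 20 mm above what it lies on; x runs along the axis (either way round), y and z turn as it rolls. Starts on the worktop left of the board, roughly across the slope; its place and the chock's may be swapped.
- salt_shaker: Bystander: salt shaker, 44 mm wide, 90 mm high, behind the board; origin at the centre of its underside. Leave alone.
- pepper_mill: Bystander: dark wooden pepper mill, 58 mm wide, 150 mm high, behind the board; origin at the centre of its underside. Leave alone.
- garlic: Bystander: garlic bulb, 50 mm, behind where the pin and chock start; origin at the centre of its underside. Leave alone.

How it is judged:
On the way, in this order (a step that is already met when the one before it is completed fails the run):
1. the chock stands flat on the lower half of the board, toes up the slope, and is let go (z of chock in the frame of deck between -0.004 and 0.004 m and y of chock in the frame of deck between -0.095 and 0 m and x of chock in the frame of deck between -0.04 and 0.04 m and angle between the z axis of chock and the z axis of deck, either way round below 0.06 rad and angle between the y axis of chock and the y axis of deck, either way round below 0.26 rad and y of deck in the frame of chock above -0.012 m and contact force between the fingers and chock below 0.05 N and linear speed of chock below 0.02 m/s), for 0.2 s.
2. the pin, still held in the fingers, rests both on the board and against the chock's toes (y of rolling_pin in the frame of chock between 0.053 and 0.07 m and x of rolling_pin in the frame of chock between -0.03 and 0.03 m and z of rolling_pin in the frame of chock between 0.014 and 0.026 m and z of rolling_pin in the frame of deck between 0.016 and 0.024 m and angle between the x axis of rolling_pin and the x axis of deck, either way round below 0.26 rad and contact force between the fingers and rolling_pin above 0.2 N and contact force between rolling_pin and chock above 0.15 N and contact force between rolling_pin and deck above 0.15 N and linear speed of rolling_pin below 0.02 m/s), for 0.2 s.
At the end, for the whole second after the job is handed in: Chock flat on the deck (4 mm, 0.06 rad), origin in its lower half within 40 mm of the centre line, toes uphill within 0.26 rad; pin at rest touching deck and chock (0.2 N each), its middle 53 to 70 mm ahead of the chock's origin and 30 mm sideways at most, across the slope within 0.26 rad (z of chock in the frame of deck between -0.004 and 0.004 m and y of chock in the frame of deck between -0.095 and 0 m and x of chock in the frame of deck between -0.04 and 0.04 m and angle between the z axis of chock and the z axis of deck, either way round below 0.06 rad and angle between the y axis of chock and the y axis of deck, either way round below 0.26 rad and y of deck in the frame of chock above -0.012 m and y of rolling_pin in the frame of chock between 0.053 and 0.07 m and x of rolling_pin in the frame of chock between -0.03 and 0.03 m and z of rolling_pin in the frame of chock between 0.014 and 0.026 m and z of rolling_pin in the frame of deck between 0.016 and 0.024 m and angle between the x axis of rolling_pin and the x axis of deck, either way round below 0.26 rad and contact force between rolling_pin and chock above 0.2 N and contact force between rolling_pin and deck above 0.2 N and linear speed of each of rolling_pin, chock below 0.01 m/s and angular speed of rolling_pin below 0.2 rad/s).
It fails at once if the pin drops or rolls free on or about the draining board: out of the fingers and faster than 0.1 m/s (contact force between the fingers and rolling_pin below 0.02 N and linear speed of rolling_pin above 0.1 m/s and horizontal distance between rolling_pin and deck below 0.13 m).
It fails at once if the pin is forced against the chock with more than 40 N (contact force between rolling_pin and chock above 40 N).
It fails at once if a bystander is pushed more than 30 mm (distance of any of salt_shaker, pepper_mill, garlic from where it was at the start of the episode above 0.03 m).
It also fails if it takes over 72 s, if anything falls off the work surface, if the arm or the gripper's body presses on something with over 40 N, if the wrist force passes 120 N, or if a joint passes its speed limit or range.

## Robot

A 6-joint arm with a two-finger parallel gripper is mounted at the origin on a cart in front of the work surface, level with it; the furniture and walls round the work are solid. World frame = base frame: x ahead of the robot, y to its left, z up, the work surface at z = 0. Lengths are in m, angles in rad, forces in N, time in s.
With the tool pointing down it reaches from about 0.25 to 0.775 m from the base axis. Payload 4 kg.
Tool frame: the origin (TCP) lies where the fingers leave the gripper's body, on its centre line; the fingertips stand 97 mm ahead of it and the grasp point (between the pads) lies 78 mm ahead of it; z points along the fingers, x is the direction in which the jaws open and shut, and the axes are right-handed (so a half turn about z gives the same grasp; the last joint's range is limited). The gripper opens to 94 mm and grips with 3 to 60 N. Pads are 16 mm wide; open, the fingers measure 119 mm over their backs; the gripper's body (75 mm by 177 mm) begins 78 mm behind the grasp point.
Start: joints at [-1.331, 0.087, 1.371, -0, 1.684, -0.103], TCP at [0.185, -0.518, 0.303] pointing down, gripper open.
Joint ranges: [-3.1, 3.1], [-0.76, 2.03], [0.27, 2.55], [-1.08, 4.22], [0.17, 2.65], [-2.57, 2.57]. Speed limits (rad/s): [2.79, 2.79, 3.14, 3.14, 3.14, 3.14].

## Interface

Orientations are given as [roll, pitch, yaw] about the fixed x, y, z axes, in that order (R = Rz(yaw) Ry(pitch) Rx(roll)).
In Python, from bench import * gives the robot as it stands.
- The arm moves only by the tool jog_arm, never from a script. Its argument "moves" is a list of rows, each a list of 7 numbers: the turn, a rotation vector about the world's x, y, z in rad, then the shift along the world's x, y, z in mm, then the finger opening in mm, from 0 to 94. In form: [[rx, ry, rz, tx, ty, tz, fingers], ...]. A call has 1 to 12 rows; each row shifts and turns the commanded pose from where the row before left it; what a row does not reach is not made up. A row lasts 1/8 s, in which the tool goes at most 62.5 mm and 10.7 degrees, less where a joint would pass 70% of its speed; a pose out of reach is approached as far as the arm can. A call is refused whole if a number of a shift passes 62.5 or a number of a turn 0.188, either way. A call with a gripper value outside its range is refused whole. The fingers move at their own pace and stop on an object; the grip force is fixed at half the most. Time passes only in rows, so rows that do not move let the fingers close. It gives the time, the measured TCP pose, the force and the opening at its end, in the units of the state.
- get_obs(): the state, without advancing time (a new reading comes with each control period).
- snapshot(name): name is "scene" or "top" or "wrist"; returns the picture (384x512x3 uint8, red, green, blue); there is no depth.
- get_calibration(name): a dict with "camera_matrix" (3x3 intrinsics, pixels), "R" (3x3) and "t" (3): a world point X has camera coordinates R X + t. Camera axes: x right, y down, z forward; pixel columns grow to the right and rows downward; lengths in m; the calibration is good to about 2 mm. A picture is of the moment at which its call begins: read the wrist's pose just before it. get_calibration takes no time and is no camera call; for the wrist camera it gives the pose at the moment of the call.
- close_job(): hands the job in, once; it reports no verdict.
Trained networks look in the newest picture that a camera, given by its name, has taken for a name from the list of things; names that differ only in an ending like _2 or _b are one class to them, and where a whole thing is asked for, a point or a joint stands for the part that bears it (a point fixed in the world has none). Each returns a list of dicts, best first, with "conf" (0 to 1); they miss things now and then, are a little off and sometimes report something else, mostly with a low value. They report only what shows in the picture. A call takes as long as a camera call.
- look_for(label, camera): "bbox" ([left, top, right, bottom] in pixels, round what is visible of it).
The state is a dict: "time": time; "joint_positions": joint angles; "qvel": joint speeds; "joint_torque": joint torques, N m; "tool_pos": TCP position; "ee_rot": TCP orientation; "wrist_force": force on the tool from outside, world axes, zero at the start; "wrist_torque": the same for the moment, N m; "width": finger opening in m.
Only numpy, scipy, OpenCV 4.12 (cv2) and the standard library are available. Lean on these libraries where they do the work, as an engineer would, in place of code of your own. Each camera call takes 0.05 s, during which the arm holds its last target.

## Working session

There is one attempt and no reset: what is moved stays moved. The work goes in short steps, Python scripts to look and compute and a tool call to move; the robot and the scene stay as the last step left them, time stands still between calls to the robot, and variables do not carry over. Pictures are saved under pics/ and viewed, and the job is handed in when it is done.

Besides the shell and the picture viewer there is one more tool, called by a JSON object that holds its "api" and its "payload", one argument or row to a line. jog_arm: Moves the arm, as the interface text tells. Its arguments: {"type":"object","properties":{"moves":{"type":"array","items":{"type":"array","items":{"type":"number"}}}},"required":["moves"]}

```bash
ls; mkdir -p pics
python3 - <<'E'
from bench import *
import cv2
o=get_obs(); print({k:(v if not hasattr(v,'round') else v) for k,v in o.items()})
for n in ["scene","top","wrist"]:
    im=snapshot(n); cv2.imwrite(f"pics/{n}0.png",im[:,:,::-1])
    for l in ["deck","chock","rolling_pin","garlic","salt_shaker","pepper_mill"]:
        if n!="wrist":print(n,l,look_for(l,n)[:2])
    c=get_calibration(n);print(c)
E
```

```text
pics
{'time': 0.0, 'joint_positions': array([-1.33109274e+00,  8.79573678e-02,  1.37224219e+00, -2.14315089e-05,
        1.68356252e+00, -1.03111018e-01]), 'qvel': array([ 0.00017813,  0.00134968,  0.00038087, -0.00229574, -0.00053345,
        0.00055323]), 'joint_torque': array([-1.69488303e-03, -3.40185285e+01, -3.02432299e+01,  7.15036970e-02,
        3.31619766e-02, -1.55419093e-04]), 'tool_pos': array([ 0.18478366, -0.51768404,  0.30150875]), 'ee_rot': array([-3.14139054e+00,  2.16010141e-03, -1.22798390e+00]), 'wrist_force': array([-0.17343919, -0.00812029, -0.0298827 ]), 'wrist_torque': array([-0.02855729,  0.02577534, -0.00456973]), 'width': 0.09370063212806769}
scene deck [{'bbox': [275.1, 158.6, 377.7, 225.7], 'conf': 0.96}]
scene chock [{'bbox': [191.5, 268.2, 249.4, 317.6], 'conf': 0.88}]
scene rolling_pin [{'bbox': [262.3, 224.4, 324.4, 277.5], 'conf': 0.93}]
scene garlic [{'bbox': [157.0, 225.4, 179.0, 246.7], 'conf': 0.76}]
scene salt_shaker [{'bbox': [247.8, 136.2, 259.3, 165.6], 'conf': 0.58}]
scene pepper_mill [{'bbox': [259.2, 102.7, 279.3, 151.4], 'conf': 0.83}]
{
[... 865 characters left out ...]
   , 377.00702095, 192.65672971],
       [  0.        ,   0.        ,   1.        ]]), 'R': array([[-0.00126567, -0.99937303, -0.03538292],
       [-0.98169402,  0.00798078, -0.19029757],
       [ 0.19046065,  0.03449435, -0.98108862]]), 't': array([0.1510173 , 0.57656558, 0.85153738])}
{'camera_matrix': array([[296.86286326,   0.        , 257.2176818 ],
       [  0.        , 296.86286326, 187.20723875],
       [  0.        ,   0.        ,   1.        ]]), 'R': array([[ 3.35583311e-01, -9.42010391e-01,  5.14165632e-04],
       [-9.07140436e-01, -3.23013955e-01,  2.69737307e-01],
       [-2.53929263e-01, -9.09857592e-02, -9.62933809e-01]]), 't': array([-0.54979741, -0.02834321,  0.39103339])}
```

Run:
```python
import cv2
a=cv2.imread("pics/top0.png")[110:310,140:380]; cv2.imwrite("pics/t0c.png",cv2.resize(a,None,fx=3.3,fy=3,interpolation=cv2.INTER_CUBIC)[:600,:792])
a=cv2.imread("pics/scene0.png")[90:330,120:420]; cv2.imwrite("pics/s0c.png",cv2.resize(a,None,fx=2.5,fy=2.5,interpolation=cv2.INTER_CUBIC))
```

```text
(no output)
```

View pics/t0c.png

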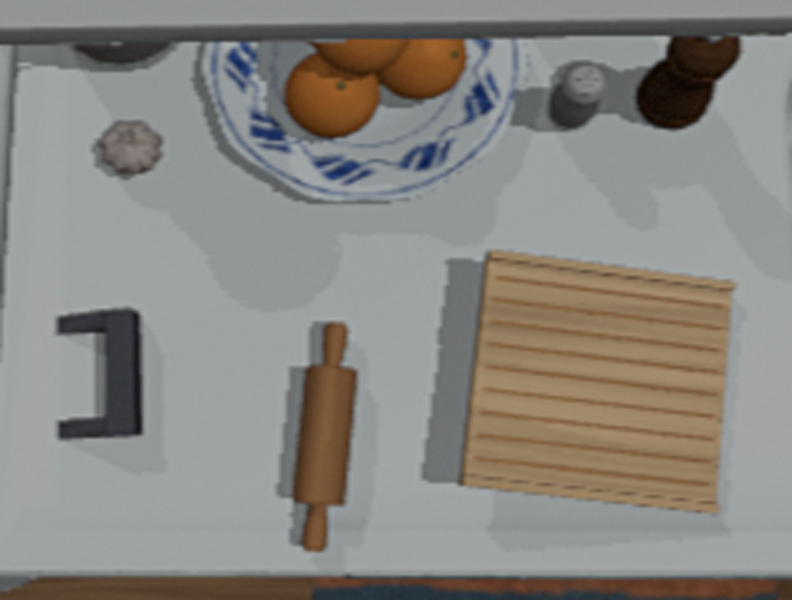

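View pics/s0c.png

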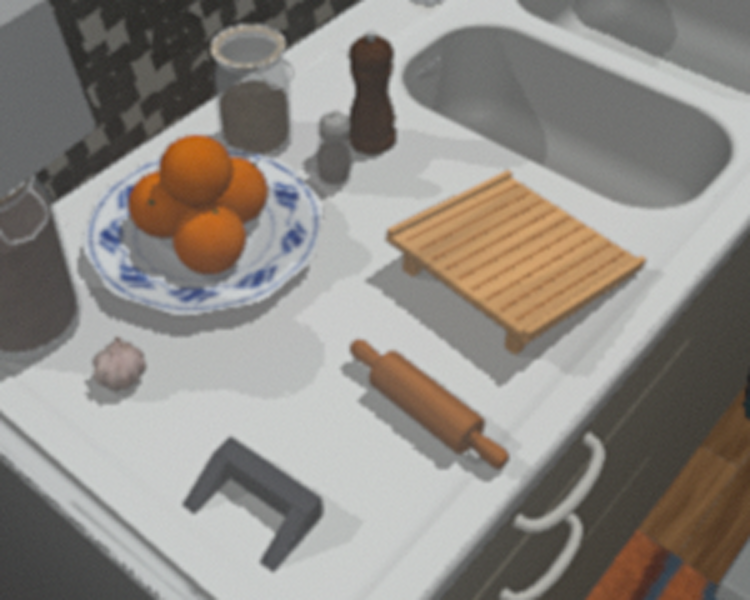

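The chock is on the far left with its toes pointing left (+y). The pin lies between it and the board, and the board slopes down to the right, towards the sink (-y). Next I fit the poses to silhouettes from both fixed cameras.

```bash
cat > fit.py <<'E'
import numpy as np, cv2
from scipy.optimize import minimize
from scipy.spatial.transform import Rotation as Rn
def box(x0,x1,y0,y1,z0,z1): return np.array([[x,y,z] for x in(x0,x1) for y in(y0,y1) for z in(z0,z1)])/1e3
def toe(c): return np.array([[c+s,y,z] for s in(-8,8) for y,z in((0,0),(0,28),(11,28),(56,0),(56,1))])/1e3
CH=[box(-52,52,-11,11,0,30),toe(44),toe(-44)]
def cyl(r,x0,x1):
    a=np.linspace(0,2*np.pi,24,endpoint=False)
    return np.array([[x,r*np.cos(t),r*np.sin(t)] for x in(x0,x1) for t in a])/1e3
PIN=[cyl(20,-55,55),cyl(10,-92,92)]
DK=[box(-90,90,-95,95,-12,0),box(-90,-84,-95,95,0,5),box(84,90,-95,95,0,5)]
def proj(cal,P):
    c=P@cal["R"].T+cal["t"]; u=c@cal["camera_matrix"].T; return u[:,:2]/u[:,2:]
def render(cal,parts,R,t,S=4):
    m=np.zeros((384*S,512*S),np.uint8)
    for p in parts:
        h=cv2.convexHull(((proj(cal,p@R.T+t)+.5)*S).astype(np.float32)).round().astype(np.int32)
        cv2.fillConvexPoly(m,h,1)
    return cv2.resize(m.astype(np.float32),(512,384),interpolation=cv2.INTER_AREA)
def fit(parts,posef,x0,views,step):
    # views: (cal,mask)
    def cost(x):
        R,t=posef(x);s=0
        for cal,m in views:
            r=render(cal,parts,R,t); s+=np.abs(r-m).sum()/m.sum()
        return s
    x=np.array(x0,float)
    for k in range(3):
        sim=np.vstack([x]+[x+np.eye(len(x))[i]*step[i]/(2**k) for i in range(len(x))])
        r=minimize(cost,x,method="Nelder-Mead",options=dict(initial_simplex=sim,xatol=1e-4,fatol=1e-4,maxiter=200)); x=r.x
    return x,r.fun
def flat(h): return lambda x:(Rn.from_euler('z',x[2]).as_matrix(),np.array([x[0],x[1],h]))
def deckp(x): return (Rn.from_euler('z',x[2])*Rn.from_euler('x',np.deg2rad(10))).as_matrix(),np.array([x[0],x[1],.034])
def back(cal,uv,z):
    d=cal["R"].T@np.linalg.solve(cal["camera_matrix"],[uv[0],uv[1],1]); o=-cal["R"].T@cal["t"]
    return o+d*(z-o[2])/d[2]
E
cat > run1.py <<'E'
from bench import *
from fit import *
cal={n:get_calibration(n) for n in("scene","top")}
im={n:cv2.imread(f"pics/{n}0.png") for n in cal}
bb={"chock":{"scene":(186,262,255,322),"top":(154,206,192,262)},"pin":{"scene":(256,219,330,283),"top":(223,213,256,300)},"deck":{"scene":(270,153,383,231),"top":(275,189,368,287)}}
V={}
for k in bb:
    V[k]=[]
    for n in cal:
        hsv=cv2.cvtColor(im[n],cv2.COLOR_BGR2HSV); x0,y0,x1,y1=bb[k][n]
        m=np.zeros((384,512),np.float32)
        c=(hsv[...,2]<95) if k=="chock" else (hsv[...,1]>70)
        m[y0:y1,x0:x1]=c[y0:y1,x0:x1]; 
        nn,l,st,_=cv2.connectedComponentsWithStats(m.astype(np.uint8)); 
        m=(l==1+st[1:,4].argmax()).astype(np.float32)
        V[k].append((cal[n],m)); print(k,n,m.sum())
uv={"chock":(177,234),"pin":(239,257),"deck":(321,238)}
for k,parts,pf in(("chock",CH,flat(0)),("pin",PIN,flat(.02)),("deck",DK,deckp)):
    g=back(cal["top"],uv[k],.03)
    for vs,nm in((V[k],"both"),(V[k][:1],"scene"),(V[k][1:],"top")):
        x,f=fit(parts,pf,[g[0],g[1],0],vs,[.01,.01,.15]); print(k,nm,x.round(4),round(f,3))
        if nm=="both":
            for n in cal:
                R,t=pf(x); r=(render(cal[n],parts,R,t)>.5).astype(np.uint8)
                cs,_=cv2.findContours(r,cv2.RETR_LIST,cv2.CHAIN_APPROX_NONE); cv2.drawContours(im[n],cs,-1,(0,0,255),1)
cv2.imwrite("pics/fit_t.png",cv2.resize(im["top"][170:310,140:380],None,fx=3.3,fy=3.3,interpolation=cv2.INTER_NEAREST))
cv2.imwrite("pics/fit_s.png",cv2.resize(im["scene"][140:330,170:400],None,fx=3,fy=3,interpolation=cv2.INTER_NEAREST))
E
python3 run1.py
```

```text
chock scene 843.0
chock top 640.0
pin scene 957.0
pin top 879.0
deck scene 3672.0
deck top 5889.0
chock both [0.4823 0.3382 0.0328] 0.49
chock scene [0.4816 0.3396 0.0021] 0.358
chock top [0.483  0.3378 0.0512] 0.121
pin both [ 0.4334  0.1846 -0.0911] 0.36
pin scene [ 0.4309  0.1845 -0.1034] 0.2
pin top [ 0.432   0.1848 -0.0866] 0.158
deck both [ 0.4724 -0.0164 -0.1214] 0.111
deck scene [ 0.4728 -0.0148 -0.123 ] 0.058
deck top [ 0.4721 -0.0186 -0.1323] 0.049
```

View pics/fit_t.png

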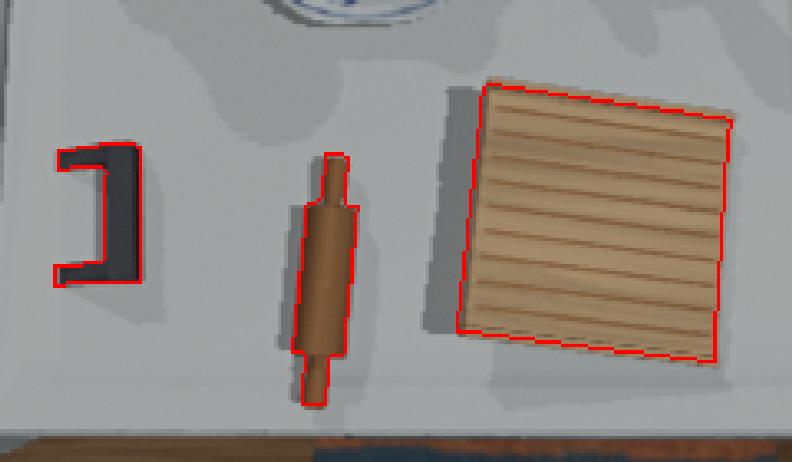

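View pics/fit_s.png

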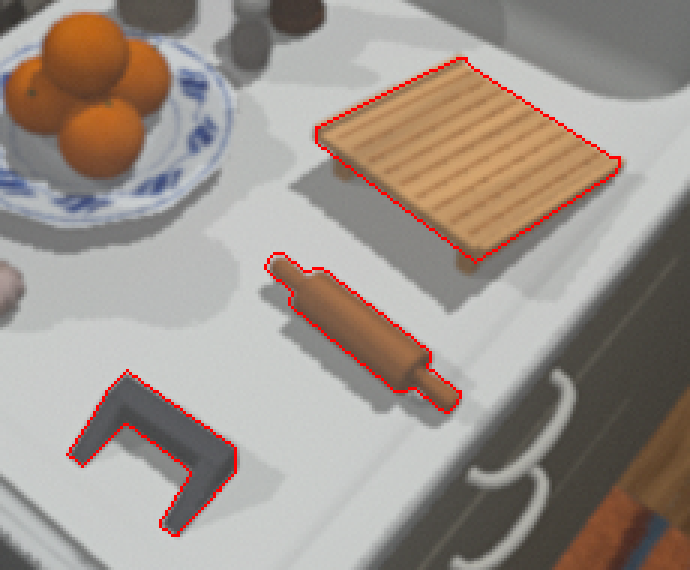

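{"api": "jog_arm", "payload": {
  "moves": [
    [0, 0, -0.03, 17, 48, 0, 94],
    [0, 0, -0.03, 17, 48, 0, 94],
    [0, 0, -0.03, 17, 48, 0, 94],
    [0, 0, -0.03, 17, 48, 0, 94],
    [0, 0, -0.03, 17, 48, 0, 94],
    [0, 0, -0.03, 17, 48, 0, 94],
    [0, 0, -0.03, 17, 48, 0, 94],
    [0, 0, -0.03, 17, 48, 0, 94],
    [0, 0, -0.03, 17, 48, 0, 94],
    [0, 0, -0.03, 17, 48, 0, 94],
    [0, 0, 0, 17, 48, 0, 94],
    [0, 0, 0, 17, 48, 0, 94]
  ]
}}

```text
time: 2.25
tool_pos: [0.3891, 0.0597, 0.3031]
ee_rot: [-3.14, -0.0, -1.528]
wrist_force: [1.0, -0.5, 0.4]
width: 0.0938
```

{"api": "jog_arm", "payload": {
  "moves": [
    [0, 0, 0, 16, 46, 0, 94],
    [0, 0, 0, 16, 46, 0, 94],
    [0, 0, 0, 16, 46, 0, 94],
    [0, 0, 0, 16, 46, 0, 94],
    [0, 0, 0, 16, 46, 0, 94],
    [0, 0, 0, 13, 46, 0, 94],
    [0, 0, 0, 0, 0, 0, 94]
  ]
}}

```text
time: 3.12
tool_pos: [0.4819, 0.3364, 0.3012]
ee_rot: [3.14, -0.001, -1.524]
wrist_force: [-0.2, -0.1, 0.2]
width: 0.0939
```

```bash
cat > w.py <<'E'
from bench import *
from fit import *
import sys
def shot(tag,items):
    cal=get_calibration("wrist"); im=snapshot("wrist")[:,:,::-1].copy()
    cv2.imwrite(f"pics/{tag}.png",im)
    for parts,(R,t) in items:
        r=(render(cal,parts,R,t)>.5).astype(np.uint8)
        cs,_=cv2.findContours(r,cv2.RETR_LIST,cv2.CHAIN_APPROX_NONE); cv2.drawContours(im,cs,-1,(0,0,255),1)
    cv2.imwrite(f"pics/{tag}_o.png",cv2.resize(im,(768,576)))
    return cal
E
python3 - <<'E'
from w import *
shot("w1",[(CH,flat(0)([.4827,.338,.045])),(PIN,flat(.02)([.432,.1847,-.09]))])
o=get_obs();print(o["tool_pos"],o["ee_rot"],o["wrist_force"],o["time"])
E
```

```text
[0.48177079 0.33487364 0.30172532] [ 3.13999270e+00 -1.31074549e-03 -1.52604983e+00] [ 0.3005501  -0.51584269  0.3337911 ] 3.175
```

View pics/w1_o.png

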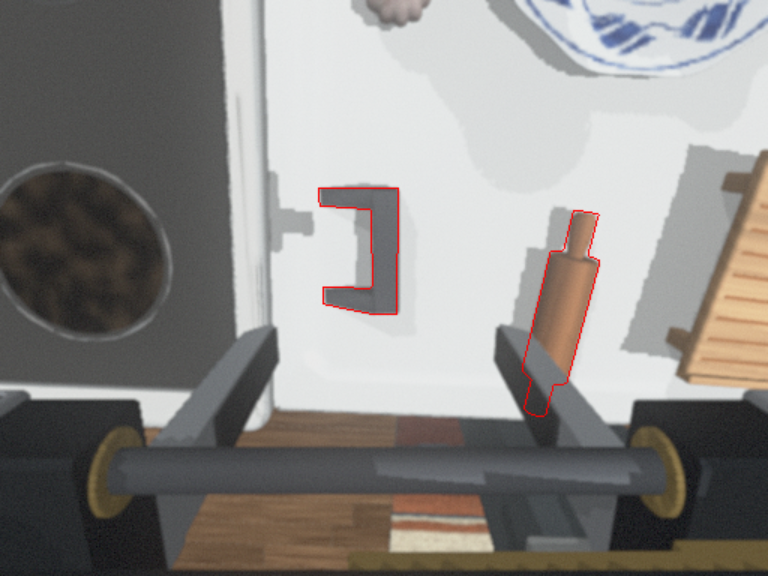

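{"api": "jog_arm", "payload": {
  "moves": [
    [0, 0, 0, 1, 2, -50, 60],
    [0, 0, 0, 0, 0, -50, 60],
    [0, 0, 0, 0, 0, -45, 60],
    [0, 0, 0, 0, 0, -30, 60],
    [0, 0, 0, 0, 0, -15, 60],
    [0, 0, 0, 0, 0, -8, 60],
    [0, 0, 0, 0, 0, 0, 60],
    [0, 0, 0, 0, 0, 0, 60]
  ]
}}

```text
time: 4.18
tool_pos: [0.4836, 0.3364, 0.1063]
ee_rot: [-3.139, 0.001, -1.528]
wrist_force: [-0.4, -0.5, -0.2]
width: 0.0599
```

Run:
```python
from w import *
shot("w2",[(CH,flat(0)([.4827,.338,.045]))])
o=get_obs();print(o["tool_pos"],o["ee_rot"],o["wrist_force"],o["time"])
```

```text
[0.48360987 0.33639774 0.1062812 ] [-3.13904272e+00  1.16920003e-03 -1.52796357e+00] [ 0.51707781 -0.45283366  0.69113915] 4.225
```

View pics/w2_o.png

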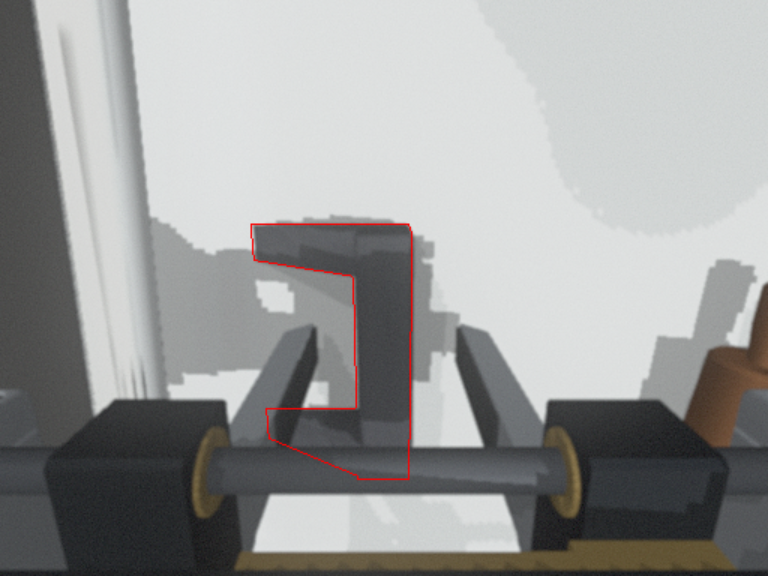

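The chock's bar is centred between the fingers, and the model outline matches the picture. I'll lower a little and close.

{"api": "jog_arm", "payload": {
  "moves": [
    [0, 0, 0, 0, 0, -3, 60],
    [0, 0, 0, 0, 0, 0, 10],
    [0, 0, 0, 0, 0, 0, 10],
    [0, 0, 0, 0, 0, 0, 10],
    [0, 0, 0, 0, 0, 0, 10],
    [0, 0, 0, 0, 0, 0, 10],
    [0, 0, 0, 0, 0, 0, 10]
  ]
}}

```text
time: 5.1
tool_pos: [0.4829, 0.3363, 0.1018]
ee_rot: [-3.141, 0.001, -1.528]
wrist_force: [0.5, 0.9, 0.0]
width: 0.0219
```

```bash
cat > tgt.py <<'E'
from fit import *
def tcp(dx,dy,h,dk=(.4724,-.0165,-.125)):
    R,t=deckp(dk); p=R@np.array([dx,dy,h])+t
    T=R@Rn.from_euler('xyz',[np.pi,0,-np.pi/2]).as_matrix()
    return p,Rn.from_matrix(T)
def delta(p,T):
    from bench import get_obs
    o=get_obs(); C=Rn.from_euler('xyz',o["ee_rot"])
    print("time",o["time"],"dpos mm",((p-o["tool_pos"])*1e3).round(1),"rotvec",(T*C.inv()).as_rotvec().round(4),"F",o["wrist_force"].round(2))
E
python3 - <<'E'
from tgt import *
p,T=tcp(0,-.05,.1018+.02); print(p,T.as_euler('xyz')); delta(p,T)
E
```

```text
[ 0.46362405 -0.08634152  0.14526718] [-3.14159265  0.17453293 -1.69579633]
time 5.1 dpos mm [ -19.2 -422.7   43.5] rotvec [ 0.1739 -0.0069 -0.1675] F [0.48 0.85 0.04]
```

{"api": "jog_arm", "payload": {
  "moves": [
    [0, 0, 0, 0, 0, 20, 10],
    [0, 0, 0, 0, 0, 40, 10],
    [0, 0, 0, 0, 0, 40, 10],
    [0, 0, 0, 0, -20, 20, 10],
    [0, 0, 0, -2, -45, 0, 10],
    [0, 0, 0, -2, -50, 0, 10],
    [0, 0, -0.04, -3, -50, 0, 10],
    [0, 0, -0.04, -3, -50, 0, 10],
    [0.04, 0, -0.04, -3, -50, 0, 10],
    [0.06, 0, -0.04, -3, -50, 0, 10],
    [0.07, 0, 0, -2, -40, 0, 10],
    [0, 0, 0, 0, -30, 0, 10]
  ]
}}

```text
time: 6.6
tool_pos: [0.4625, -0.0523, 0.2193]
ee_rot: [3.12, 0.168, -1.694]
wrist_force: [0.4, 0.6, -7.0]
width: 0.0218
```

Run:
```python
from tgt import *
p,T=tcp(0,-.05,.1018+.02); delta(p,T)
```

```text
time 6.6 dpos mm [  1.1 -34.1 -74.1] rotvec [ 0.0039 -0.0218 -0.0052] F [ 0.39  0.63 -6.98]
```

{"api": "jog_arm", "payload": {
  "moves": [
    [0, 0, 0, 0, -30, -20, 10],
    [0, 0, 0, 0, 0, -20, 10],
    [0, 0, 0, 0, 0, -15, 10],
    [0, 0, 0, 0, 0, -10, 10],
    [0, 0, 0, 0, 0, 0, 10],
    [0, 0, 0, 0, 0, 0, 10]
  ]
}}

```text
time: 7.35
tool_pos: [0.4653, -0.0789, 0.1574]
ee_rot: [3.127, 0.169, -1.689]
wrist_force: [-0.3, 0.2, -6.6]
width: 0.0217
```

Run:
```python
from w import *
from tgt import *
p,T=tcp(0,-.05,.1018+.02); delta(p,T)
shot("w3",[(DK,deckp((.4724,-.0165,-.125)))])
im=snapshot("top"); im2=snapshot("scene")
cv2.imwrite("pics/t3.png",cv2.resize(im[180:300,260:400,::-1],None,fx=5,fy=5,interpolation=cv2.INTER_CUBIC))
cv2.imwrite("pics/s3.png",cv2.resize(im2[100:260,220:420,::-1],None,fx=3.7,fy=3.7,interpolation=cv2.INTER_CUBIC))
```

```text
time 7.35 dpos mm [ -1.7  -7.5 -12.1] rotvec [ 0.0041 -0.0154 -0.0098] F [-0.32  0.21 -6.6 ]
```

View pics/w3_o.png

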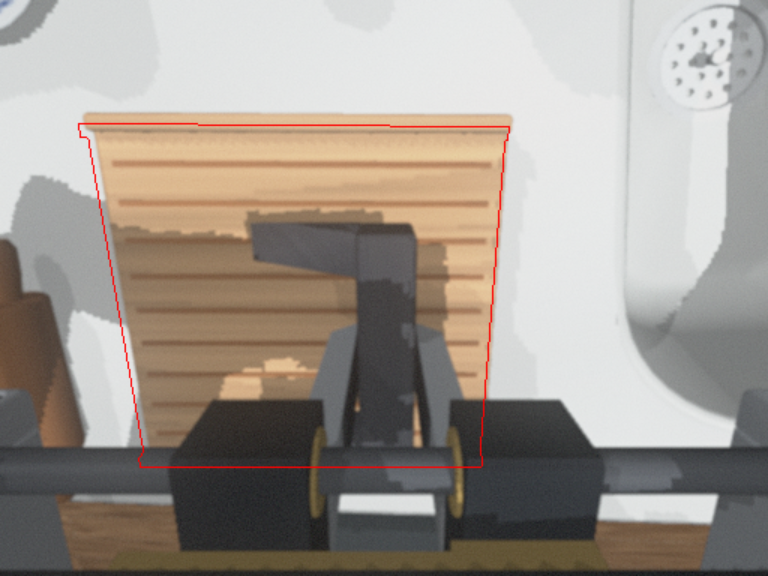

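View pics/s3.png

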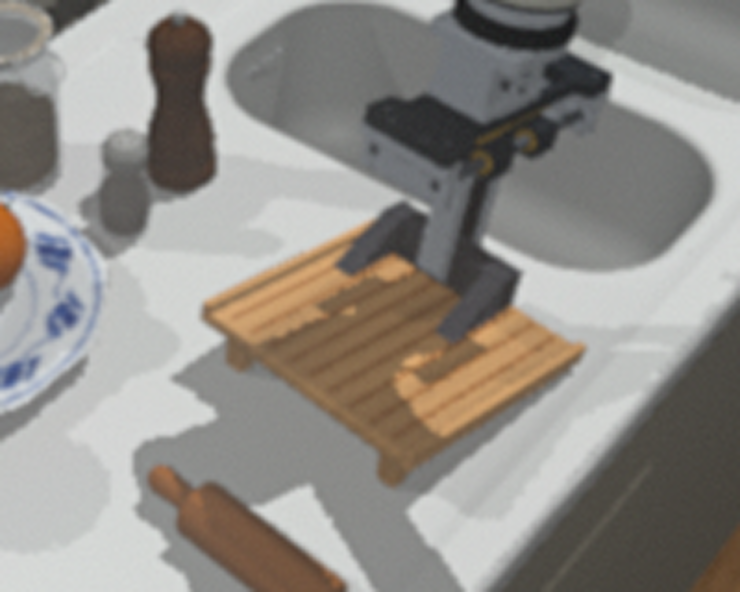

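{"api": "jog_arm", "payload": {
  "moves": [
    [0.004, -0.015, -0.01, 0, -7.5, -12, 10],
    [0, 0, 0, 0, 1.5, -8, 10],
    [0, 0, 0, 0, 1, -5, 10],
    [0, 0, 0, 0, 0, 0, 10],
    [0, 0, 0, 0, 0, 0, 10]
  ]
}}

```text
time: 8.12
tool_pos: [0.4651, -0.084, 0.1319]
ee_rot: [3.14, 0.175, -1.697]
wrist_force: [0.2, -0.1, -7.1]
width: 0.0218
```

Run:
```python
from tgt import *
p,T=tcp(.002,-.05,.1018); delta(p,T)
```

```text
time 8.125 dpos mm [ 1.   0.8 -6.3] rotvec [-0.0005 -0.0013  0.0008] F [ 0.19 -0.11 -7.09]
```

{"api": "jog_arm", "payload": {
  "moves": [
    [0, 0, 0, 1, 0.8, -3, 10],
    [0, 0, 0, 0, 0.3, -1.5, 10],
    [0, 0, 0, 0, 0, 0, 10],
    [0, 0, 0, 0, 0, 0, 10]
  ]
}}

```text
time: 8.62
tool_pos: [0.4659, -0.0829, 0.1273]
ee_rot: [3.14, 0.175, -1.697]
wrist_force: [-0.9, 0.5, -6.9]
width: 0.0218
```

Run:
```python
from tgt import *
p,T=tcp(.002,-.05,.1018); delta(p,T)
```

```text
time 8.625 dpos mm [ 0.1 -0.2 -1.7] rotvec [-0.0005 -0.0017  0.0009] F [-0.86  0.51 -6.92]
```

{"api": "jog_arm", "payload": {
  "moves": [
    [0, 0, 0, 0, 0, -0.8, 10],
    [0, 0, 0, 0, 0, 0, 10]
  ]
}}

```text
time: 8.88
tool_pos: [0.4658, -0.0829, 0.1264]
ee_rot: [3.14, 0.175, -1.697]
wrist_force: [-0.6, -0.3, -6.6]
width: 0.0216
```

{"api": "jog_arm", "payload": {
  "moves": [
    [0, 0, 0, 0, 0, -0.8, 10],
    [0, 0, 0, 0, 0, 0, 10]
  ]
}}

```text
time: 9.12
tool_pos: [0.4659, -0.083, 0.1259]
ee_rot: [3.14, 0.175, -1.697]
wrist_force: [-1.6, 0.6, -5.0]
width: 0.0218
```

{"api": "jog_arm", "payload": {
  "moves": [
    [0, 0, 0, 0, 0, -0.8, 10],
    [0, 0, 0, 0, 0, 0, 10]
  ]
}}

```text
time: 9.38
tool_pos: [0.4659, -0.0829, 0.1258]
ee_rot: [3.14, 0.175, -1.697]
wrist_force: [-4.2, -0.0, 2.2]
width: 0.0217
```

Contact at the expected height: the wrist z force went from -7 to +2 N. Releasing.

{"api": "jog_arm", "payload": {
  "moves": [
    [0, 0, 0, 0, 0, 0.4, 40],
    [0, 0, 0, 0, 0, 0, 40],
    [0, 0, 0, 0, 0, 0, 40],
    [0, 0, 0, 0, 0, 0, 40],
    [0, 0, 0, 0, 0, 0, 40]
  ]
}}

```text
time: 10.0
tool_pos: [0.4659, -0.0829, 0.1252]
ee_rot: [3.14, 0.175, -1.697]
wrist_force: [-0.1, 0.7, 0.3]
width: 0.0401
```

{"api": "jog_arm", "payload": {
  "moves": [
    [0, 0, 0, 0, -5, 30, 40],
    [0, 0, 0, 0, -8, 45, 40],
    [0, 0, 0, 0, 0, 40, 50],
    [0, 0, 0, 0, 20, 20, 60],
    [-0.08, 0, 0, 0, 40, 0, 70],
    [-0.09, 0, 0, 0, 45, 0, 70],
    [0, 0, 0, 0, 50, 0, 70],
    [0, 0, 0, 0, 50, 0, 70],
    [0, 0, 0, 0, 40, 0, 70],
    [0, 0, 0, 0, 0, 0, 70]
  ]
}}

```text
time: 11.25
tool_pos: [0.4655, 0.1513, 0.26]
ee_rot: [-3.123, 0.007, -1.691]
wrist_force: [-1.1, -1.1, 0.6]
width: 0.07
```

```bash
cat > v4.py <<'E'
from w import *
from tgt import *
import sys
tag=sys.argv[1]
o=get_obs();print(o["time"],o["tool_pos"],o["ee_rot"],o["wrist_force"])
im=snapshot("top"); im2=snapshot("scene")
cv2.imwrite(f"pics/top{tag}.png",im[:,:,::-1]);cv2.imwrite(f"pics/scene{tag}.png",im2[:,:,::-1])
a=cv2.resize(im[180:300,200:380,::-1],(800,533)[::1],interpolation=cv2.INTER_CUBIC)
b=cv2.resize(im2[100:290,220:420,::-1],None,fx=3,fy=3,interpolation=cv2.INTER_CUBIC)
cv2.imwrite(f"pics/tc{tag}.png",a);cv2.imwrite(f"pics/sc{tag}.png",b)
E
python3 v4.py 4
python3 - <<'E'
from w import *
shot("w4",[(PIN,flat(.02)([.432,.1847,-.09])),(DK,deckp((.4724,-.0165,-.125)))])
E
```

```text
11.25 [0.46546548 0.1512833  0.26002319] [-3.12260216  0.006567   -1.69056375] [-1.08134361 -1.11405732  0.62620623]
```

View pics/tc4.png

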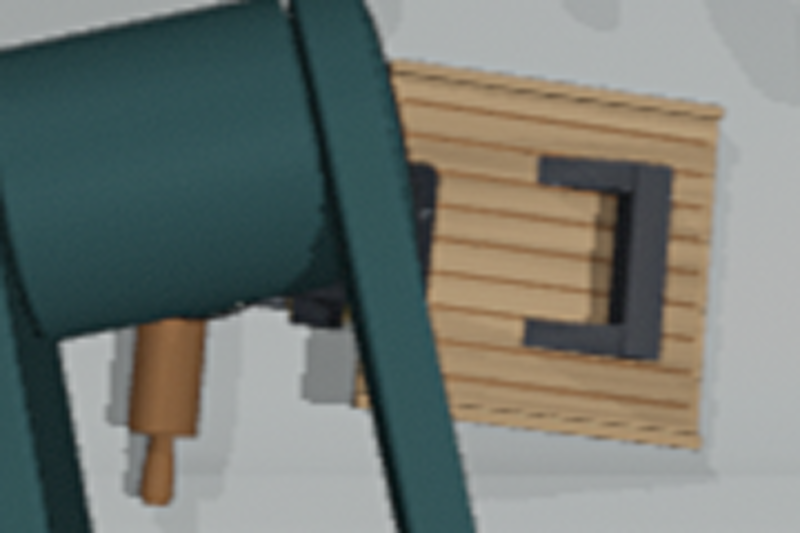

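View pics/sc4.png

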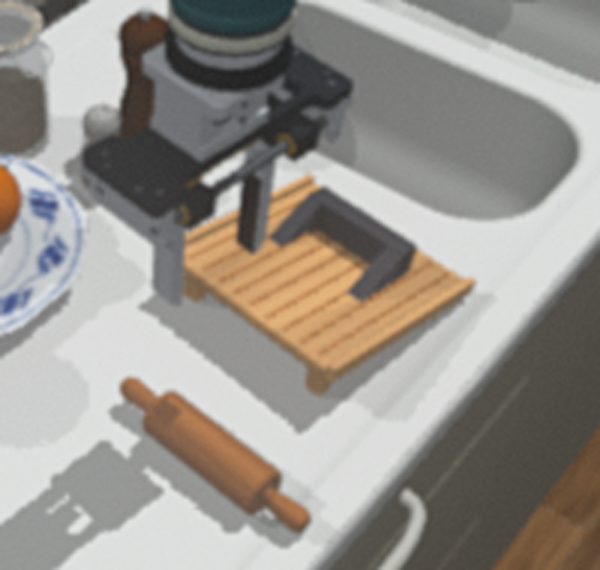

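View pics/w4_o.png

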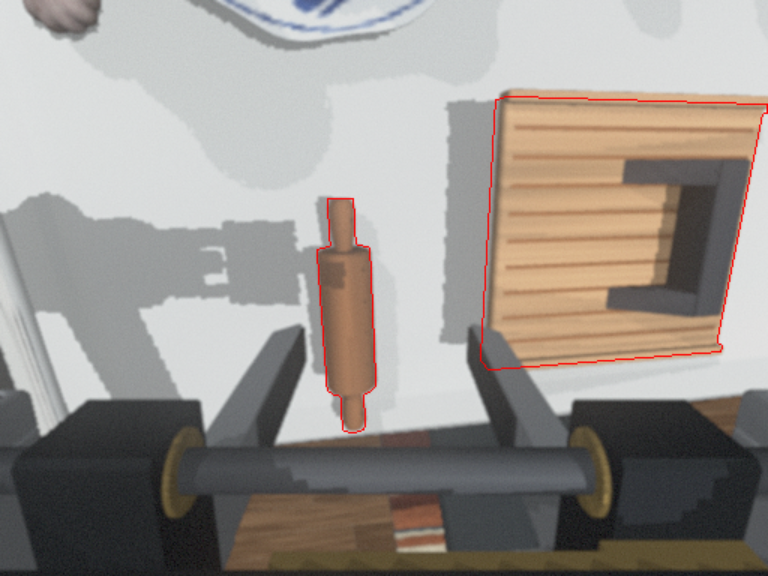

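The chock stands in the lower half with its toes uphill. The pin's outline also matches in the wrist view. Next is the pin grasp.

Run:
```python
from tgt import *
delta(np.array([.432,.1847,.103]),Rn.from_euler('xyz',[np.pi,0,-np.pi/2-.09]))
```

```text
time 11.4 dpos mm [ -33.9   36.3 -157.1] rotvec [-0.0034  0.0198  0.0349] F [ 0.23 -0.34  0.39]
```

{"api": "jog_arm", "payload": {
  "moves": [
    [-0.003, 0.02, 0.035, -34, 36, 0, 70],
    [0, 0, 0, 0, 0, -40, 70],
    [0, 0, 0, 0, 0, -40, 70],
    [0, 0, 0, 0, 0, -25, 70],
    [0, 0, 0, 0, 0, -15, 70],
    [0, 0, 0, 0, 0, 0, 70],
    [0, 0, 0, 0, 0, 0, 70]
  ]
}}

```text
time: 12.28
tool_pos: [0.4328, 0.1849, 0.1415]
ee_rot: [-3.139, 0.002, -1.661]
wrist_force: [0.4, 0.8, 0.2]
width: 0.0698
```

Run:
```python
from w import *
from tgt import *
delta(np.array([.432,.1847,.103]),Rn.from_euler('xyz',[np.pi,0,-np.pi/2-.09]))
shot("w5",[(PIN,flat(.02)([.432,.1847,-.09]))])
```

```text
time 12.275 dpos mm [ -0.8  -0.2 -38.5] rotvec [-0.0017  0.0023  0.0002] F [0.37 0.8  0.17]
```

View pics/w5_o.png

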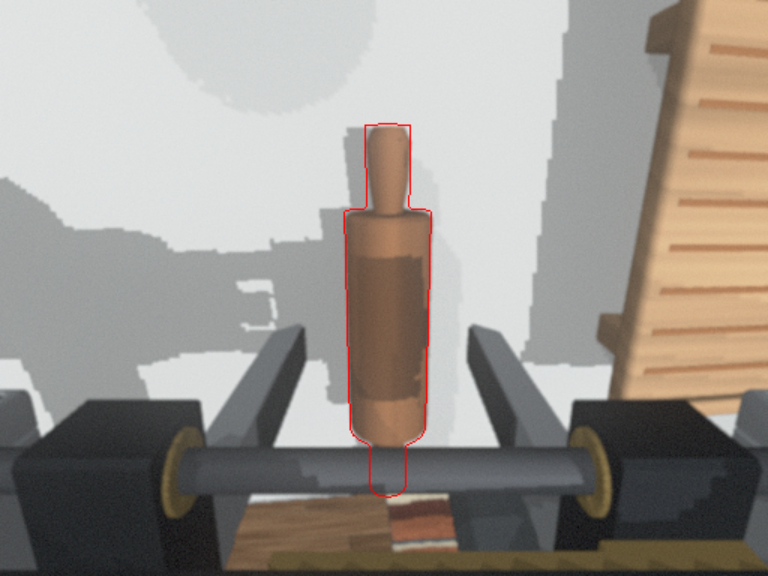

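{"api": "jog_arm", "payload": {
  "moves": [
    [0, 0, 0, -1, 0, -20, 70],
    [0, 0, 0, 0, 0, -12, 70],
    [0, 0, 0, 0, 0, -6, 70],
    [0, 0, 0, 0, 0, 0, 70],
    [0, 0, 0, 0, 0, 0, 20],
    [0, 0, 0, 0, 0, 0, 20],
    [0, 0, 0, 0, 0, 0, 20],
    [0, 0, 0, 0, 0, 0, 20],
    [0, 0, 0, 0, 0, 0, 20],
    [0, 0, 0, 0, 0, 0, 20]
  ]
}}

```text
time: 13.58
tool_pos: [0.431, 0.1849, 0.1025]
ee_rot: [-3.141, 0.001, -1.66]
wrist_force: [0.9, -1.6, 1.3]
width: 0.0396
```

{"api": "jog_arm", "payload": {
  "moves": [
    [0, 0, 0, 0, 0, 20, 20],
    [0, 0, 0, 0, 0, 40, 20],
    [0, 0, 0, 0, 0, 40, 20],
    [0, 0, 0, 0, 0, 20, 20],
    [0, 0, 0, 5, -30, 0, 20],
    [0.05, 0, 0, 5, -40, 0, 20],
    [0.06, 0, 0, 5, -40, 0, 20],
    [0.06, 0, 0, 5, -30, 0, 20],
    [0, 0, 0, 5, -20, 0, 20],
    [0, 0, 0, 0, 0, 0, 20],
    [0, 0, 0, 0, 0, 0, 20]
  ]
}}

```text
time: 14.95
tool_pos: [0.4553, 0.0258, 0.2212]
ee_rot: [3.124, 0.171, -1.662]
wrist_force: [-0.1, 0.6, -4.7]
width: 0.0392
```

Run:
```python
from tgt import *
p,T=tcp(.002,.035,.1025+.02); delta(p,T)
```

```text
time 14.95 dpos mm [ 20.7 -29.4 -60.5] rotvec [ 0.0014 -0.0177 -0.0373] F [-0.12  0.57 -4.72]
```

{"api": "jog_arm", "payload": {
  "moves": [
    [0.001, -0.018, -0.037, 20, -29, 0, 20],
    [0, 0, 0, 0, 0, -25, 20],
    [0, 0, 0, 0, 0, -20, 20],
    [0, 0, 0, 0, 0, -10, 20],
    [0, 0, 0, 0, 0, -5, 20],
    [0, 0, 0, 0, 0, 0, 20],
    [0, 0, 0, 0, 0, 0, 20]
  ]
}}

```text
time: 15.82
tool_pos: [0.4763, -0.0039, 0.1631]
ee_rot: [-3.137, 0.173, -1.695]
wrist_force: [0.4, 0.7, -4.7]
width: 0.0392
```

```bash
python3 - <<'E'
from tgt import *
p,T=tcp(.002,.035,.1025+.02); delta(p,T)
E
python3 v4.py 6; python3 -c "
from w import *
shot('w6',[])"
```

```text
time 15.825 dpos mm [-0.3  0.2 -2.4] rotvec [ 0.0018  0.0041 -0.0001] F [ 0.35  0.72 -4.72]
15.825 [ 0.47634185 -0.00386463  0.16310441] [-3.13723332  0.17326239 -1.69494911] [ 0.35407233  0.72232792 -4.7161399 ]
```

View pics/w6_o.png

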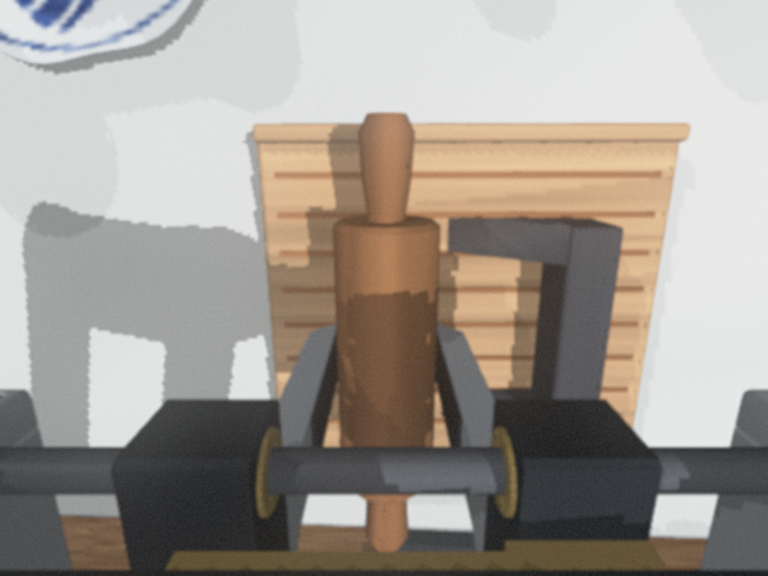

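View pics/sc6.png

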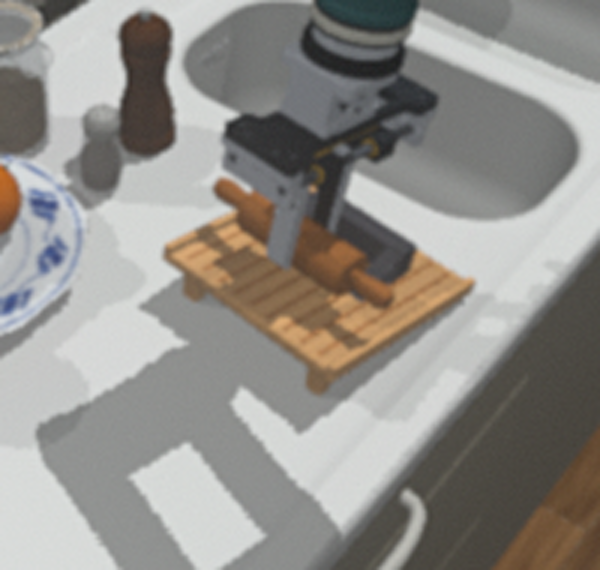

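{"api": "jog_arm", "payload": {
  "moves": [
    [0, 0, 0, 0, 1.5, -9, 20],
    [0, 0, 0, 0, 1.2, -6, 20],
    [0, 0, 0, 0, 0.5, -3, 20],
    [0, 0, 0, 0, 0, 0, 20],
    [0, 0, 0, 0, 0, 0, 20]
  ]
}}

```text
time: 16.6
tool_pos: [0.476, -0.0007, 0.1444]
ee_rot: [-3.139, 0.173, -1.695]
wrist_force: [-1.0, 0.5, -4.3]
width: 0.0392
```

Run:
```python
from tgt import *
p,T=tcp(.002,.035,.1025); delta(p,T)
```

```text
time 16.6 dpos mm [ 0.5  0.5 -3.3] rotvec [0.0016 0.0027 0.0001] F [-1.01  0.47 -4.29]
```

{"api": "jog_arm", "payload": {
  "moves": [
    [0, 0, 0, 0, 0.2, -1.2, 20],
    [0, 0, 0, -0.5, -4, -0.7, 20],
    [0, 0, 0, -0.5, -4, -0.7, 20],
    [0, 0, 0, -0.5, -4, -0.7, 20],
    [0, 0, 0, -0.3, -3, -0.5, 20],
    [0, 0, 0, 0, 0, 0, 20],
    [0, 0, 0, 0, 0, 0, 20]
  ]
}}

```text
time: 17.48
tool_pos: [0.4741, -0.0155, 0.1404]
ee_rot: [-3.139, 0.173, -1.696]
wrist_force: [-1.4, 0.4, -3.8]
width: 0.0394
```

Run:
```python
from tgt import *
p,T=tcp(.002,.012,.1025); delta(p,T)
```

```text
time 17.475 dpos mm [-0.4 -7.2 -3.4] rotvec [0.0014 0.0024 0.0002] F [-1.4   0.43 -3.75]
```

{"api": "jog_arm", "payload": {
  "moves": [
    [0, 0, 0, 0, 0.2, -0.9, 20],
    [0, 0, 0, 0, 0, 0, 20],
    [0, 0, 0, 0, 0, 0, 20]
  ]
}}

```text
time: 17.85
tool_pos: [0.4741, -0.0152, 0.1395]
ee_rot: [-3.139, 0.173, -1.695]
wrist_force: [0.2, 0.6, -5.3]
width: 0.0391
```

{"api": "jog_arm", "payload": {
  "moves": [
    [0, 0, 0, 0, 0.1, -0.6, 20],
    [0, 0, 0, 0, 0, 0, 20],
    [0, 0, 0, 0, 0, 0, 20]
  ]
}}

```text
time: 18.23
tool_pos: [0.4741, -0.0152, 0.1389]
ee_rot: [-3.139, 0.173, -1.695]
wrist_force: [-0.3, 0.1, -4.7]
width: 0.0393
```

{"api": "jog_arm", "payload": {
  "moves": [
    [0, 0, 0, 0, 0.1, -0.3, 20],
    [0, 0, 0, 0, 0, 0, 20],
    [0, 0, 0, 0, 0, 0, 20]
  ]
}}

```text
time: 18.6
tool_pos: [0.4741, -0.0151, 0.1387]
ee_rot: [-3.139, 0.173, -1.695]
wrist_force: [0.4, -0.1, -3.3]
width: 0.0393
```

{"api": "jog_arm", "payload": {
  "moves": [
    [0, 0, 0, 0, 0, -0.3, 20],
    [0, 0, 0, 0, 0, 0, 20],
    [0, 0, 0, 0, 0, 0, 20]
  ]
}}

```text
time: 18.98
tool_pos: [0.4741, -0.0152, 0.1387]
ee_rot: [-3.139, 0.173, -1.695]
wrist_force: [-1.3, -1.0, 0.0]
width: 0.0394
```

{"api": "jog_arm", "payload": {
  "moves": [
    [0, 0, 0, 0, 0, 0, 20]
  ]
}}

```text
time: 19.1
tool_pos: [0.4741, -0.0152, 0.1387]
ee_rot: [-3.139, 0.173, -1.695]
wrist_force: [-1.9, -0.9, 1.8]
width: 0.0394
```

{"api": "jog_arm", "payload": {
  "moves": [
    [0, 0, 0, 0, 0, -0.3, 20],
    [0, 0, 0, 0, 0, 0, 20],
    [0, 0, 0, 0, 0, 0, 20]
  ]
}}

```text
time: 19.48
tool_pos: [0.4742, -0.0152, 0.1387]
ee_rot: [-3.138, 0.173, -1.695]
wrist_force: [-4.4, -0.6, 5.2]
width: 0.0391
```

{"api": "jog_arm", "payload": {
  "moves": [
    [0, 0, 0, 0, 0, 0, 20]
  ]
}}

```text
time: 19.6
tool_pos: [0.4741, -0.0152, 0.1386]
ee_rot: [-3.139, 0.173, -1.695]
wrist_force: [-3.7, -1.3, 5.5]
width: 0.0394
```

{"api": "jog_arm", "payload": {
  "moves": [
    [0, 0, 0, 0, 0, 0.4, 20],
    [0, 0, 0, -0.1, -1, -0.18, 20],
    [0, 0, 0, -0.1, -1, -0.17, 20],
    [0, 0, 0, -0.1, -1, -0.17, 20],
    [0, 0, 0, 0, 0, 0, 20],
    [0, 0, 0, 0, 0, 0, 20]
  ]
}}

```text
time: 20.35
tool_pos: [0.4744, -0.018, 0.1382]
ee_rot: [-3.137, 0.174, -1.695]
wrist_force: [0.3, 1.5, 4.1]
width: 0.0394
```

Run:
```python
from tgt import *
p,T=tcp(.002,.012,.1025); delta(p,T)
```

```text
time 20.35 dpos mm [-0.7 -4.6 -1.2] rotvec [0.0013 0.0042 0.0003] F [0.34 1.5  4.1 ]
```

{"api": "jog_arm", "payload": {
  "moves": [
    [0, 0, 0, 0, 0, 0.3, 20],
    [0, 0, 0, 0, 0, 0, 20],
    [0, 0, 0, 0, 0, 0, 20],
    [0, 0, 0, 0, 0, 0, 20]
  ]
}}

```text
time: 20.85
tool_pos: [0.474, -0.0185, 0.1381]
ee_rot: [-3.138, 0.172, -1.696]
wrist_force: [2.0, -0.4, 0.8]
width: 0.0393
```

{"api": "jog_arm", "payload": {
  "moves": [
    [0, 0, 0, -0.1, -1, -0.17, 20],
    [0, 0, 0, 0, -0.5, -0.09, 20],
    [0, 0, 0, 0, 0, 0, 20],
    [0, 0, 0, 0, 0, 0, 20]
  ]
}}

```text
time: 21.35
tool_pos: [0.4735, -0.0195, 0.1379]
ee_rot: [-3.139, 0.174, -1.695]
wrist_force: [1.4, 0.5, 1.3]
width: 0.0394
```

{"api": "jog_arm", "payload": {
  "moves": [
    [0, 0, 0, 0, 0, 0.15, 20],
    [0, 0, 0, -0.1, -0.7, -0.12, 20],
    [0, 0, 0, 0, 0, 0, 20],
    [0, 0, 0, 0, 0, 0, 20]
  ]
}}

```text
time: 21.85
tool_pos: [0.4733, -0.0202, 0.1378]
ee_rot: [-3.14, 0.173, -1.695]
wrist_force: [0.7, 1.6, 1.8]
width: 0.0395
```

{"api": "jog_arm", "payload": {
  "moves": [
    [0, 0, 0, -0.1, -0.7, -0.12, 20],
    [0, 0, 0, 0, 0, 0, 20],
    [0, 0, 0, 0, 0, 0, 20]
  ]
}}

```text
time: 22.22
tool_pos: [0.4732, -0.021, 0.1377]
ee_rot: [-3.14, 0.173, -1.695]
wrist_force: [-0.1, 0.9, 0.6]
width: 0.0392
```

{"api": "jog_arm", "payload": {
  "moves": [
    [0, 0, 0, -0.1, -0.5, -0.09, 20],
    [0, 0, 0, 0, 0, 0, 20],
    [0, 0, 0, 0, 0, 0, 20]
  ]
}}

```text
time: 22.6
tool_pos: [0.4732, -0.0216, 0.1376]
ee_rot: [-3.139, 0.173, -1.695]
wrist_force: [0.3, 1.4, -0.2]
width: 0.0393
```

{"api": "jog_arm", "payload": {
  "moves": [
    [0, 0, 0, -0.05, -0.4, -0.07, 20],
    [0, 0, 0, 0, 0, 0, 20],
    [0, 0, 0, 0, 0, 0, 20]
  ]
}}

```text
time: 22.98
tool_pos: [0.4732, -0.0217, 0.1375]
ee_rot: [-3.139, 0.174, -1.695]
wrist_force: [-0.4, 2.4, -0.5]
width: 0.0393
```

{"api": "jog_arm", "payload": {
  "moves": [
    [0, 0, 0, -0.05, -0.4, -0.07, 20],
    [0, 0, 0, 0, 0, 0, 20],
    [0, 0, 0, 0, 0, 0, 20]
  ]
}}

```text
time: 23.35
tool_pos: [0.4732, -0.0219, 0.1375]
ee_rot: [-3.139, 0.174, -1.695]
wrist_force: [-0.2, 5.9, -0.4]
width: 0.0391
```

```bash
python3 - <<'E'
from tgt import *
p,T=tcp(.002,.012,.1025); delta(p,T)
E
python3 v4.py 7; python3 -c "
from w import *
shot('w7',[])"
```

```text
time 23.35 dpos mm [ 0.5 -0.8 -0.5] rotvec [ 0.0003  0.0021 -0.    ] F [-0.22  5.9  -0.37]
23.35 [ 0.47318832 -0.02185237  0.13753038] [-3.13939698  0.17445371 -1.69537802] [-0.2236081   5.90192463 -0.37076235]
```

View pics/w7_o.png

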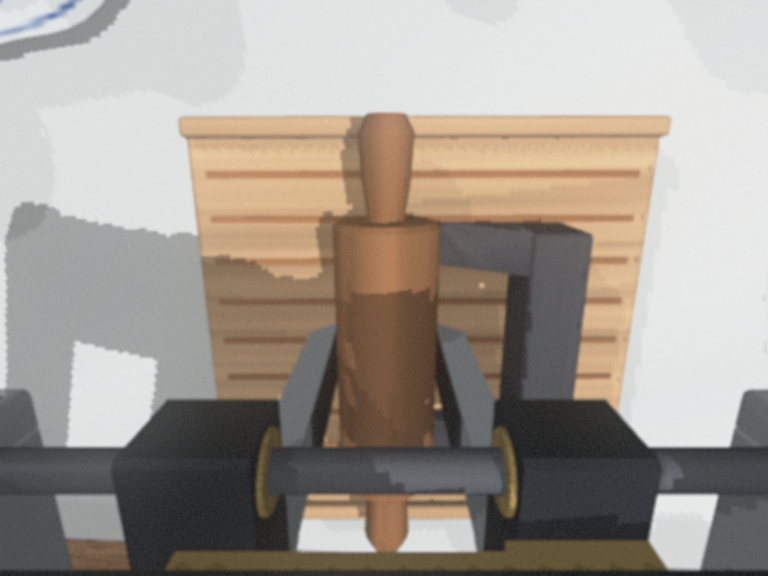

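View pics/sc7.png

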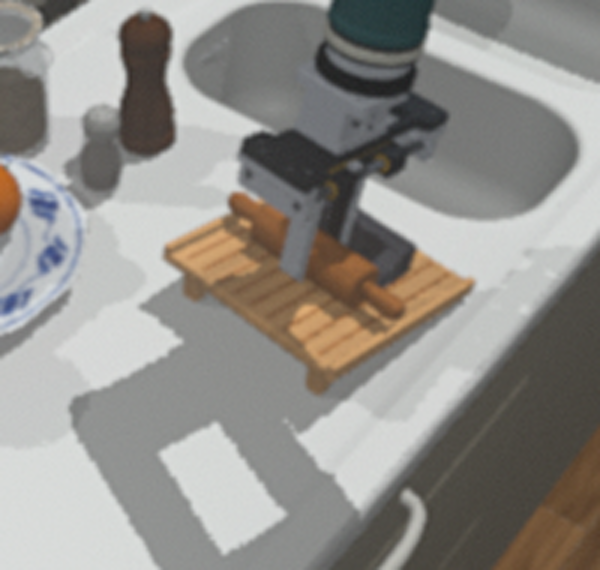

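The pin has stopped at the predicted seat. Fy is rising, and the height over the deck hasn't changed. I'll ease off the push and keep a light downward press.

{"api": "jog_arm", "payload": {
  "moves": [
    [0, 0, 0, 0, 0.3, 0, 20],
    [0, 0, 0, 0, 0, 0, 20],
    [0, 0, 0, 0, 0, 0, 20],
    [0, 0, 0, 0, 0, 0, 20]
  ]
}}

```text
time: 24.0
tool_pos: [0.4732, -0.0218, 0.1376]
ee_rot: [-3.139, 0.174, -1.695]
wrist_force: [-0.4, 5.4, -0.0]
width: 0.0394
```

{"api": "jog_arm", "payload": {
  "moves": [
    [0, 0, 0, 0, 0, -0.1, 20],
    [0, 0, 0, 0, 0, 0, 20],
    [0, 0, 0, 0, 0, 0, 20]
  ]
}}

```text
time: 24.38
tool_pos: [0.4732, -0.0218, 0.1375]
ee_rot: [-3.139, 0.174, -1.695]
wrist_force: [-0.6, 5.3, 0.8]
width: 0.0393
```

{"api": "jog_arm", "payload": {
  "moves": [
    [0, 0, 0, 0, 0.3, -0.1, 20],
    [0, 0, 0, 0, 0, 0, 20],
    [0, 0, 0, 0, 0, 0, 20],
    [0, 0, 0, 0, 0, 0, 20]
  ]
}}

```text
time: 24.88
tool_pos: [0.4732, -0.0217, 0.1375]
ee_rot: [-3.139, 0.173, -1.695]
wrist_force: [-2.1, 4.0, 2.9]
width: 0.0393
```

{"api": "jog_arm", "payload": {
  "moves": [
    [0, 0, 0, 0, 0, 0, 20],
    [0, 0, 0, 0, 0, 0, 20]
  ]
}}

```text
time: 25.12
tool_pos: [0.4732, -0.0218, 0.1375]
ee_rot: [-3.139, 0.173, -1.695]
wrist_force: [-3.2, 4.4, 3.4]
width: 0.0391
```

{"api": "jog_arm", "payload": {
  "moves": [
    [0, 0, 0, 0, 0.2, -0.05, 20],
    [0, 0, 0, 0, 0, 0, 20],
    [0, 0, 0, 0, 0, 0, 20],
    [0, 0, 0, 0, 0, 0, 20]
  ]
}}

```text
time: 25.62
tool_pos: [0.4732, -0.0217, 0.1375]
ee_rot: [-3.139, 0.173, -1.695]
wrist_force: [-4.9, 2.9, 5.6]
width: 0.0391
```

{"api": "jog_arm", "payload": {
  "moves": [
    [0, 0, 0, 0, 0.15, 0, 20],
    [0, 0, 0, 0, 0, 0, 20],
    [0, 0, 0, 0, 0, 0, 20],
    [0, 0, 0, 0, 0, 0, 20]
  ]
}}

```text
time: 26.12
tool_pos: [0.4732, -0.0216, 0.1375]
ee_rot: [-3.139, 0.173, -1.695]
wrist_force: [-3.9, 2.2, 4.8]
width: 0.0394
```

{"api": "jog_arm", "payload": {
  "moves": [
    [0, 0, 0, 0, 0, 0.2, 20],
    [0, 0, 0, 0, 0, 0, 20],
    [0, 0, 0, 0, 0, 0, 20],
    [0, 0, 0, 0, 0, 0, 20]
  ]
}}

```text
time: 26.62
tool_pos: [0.4732, -0.0216, 0.1375]
ee_rot: [-3.139, 0.173, -1.695]
wrist_force: [-3.6, 1.5, 4.2]
width: 0.0394
```

{"api": "jog_arm", "payload": {
  "moves": [
    [0, 0, 0, 0, -0.3, 0.1, 20],
    [0, 0, 0, 0, 0, 0, 20],
    [0, 0, 0, 0, 0, 0, 20],
    [0, 0, 0, 0, 0, 0, 20]
  ]
}}

```text
time: 27.12
tool_pos: [0.4732, -0.0217, 0.1375]
ee_rot: [-3.139, 0.173, -1.696]
wrist_force: [-2.8, 2.2, 3.3]
width: 0.0393
```

{"api": "jog_arm", "payload": {
  "moves": [
    [0, 0, 0, 0, 0, 0, 54],
    [0, 0, 0, 0, 0, 0, 54],
    [0, 0, 0, 0, 0, 0, 54],
    [0, 0, 0, 0, 0, 0, 54],
    [0, 0, 0, 0, 0, 0, 54]
  ]
}}

```text
time: 27.75
tool_pos: [0.4733, -0.0217, 0.1376]
ee_rot: [-3.139, 0.173, -1.696]
wrist_force: [0.6, -0.4, -0.3]
width: 0.054
```

```bash
python3 -c "
from w import *
shot('w8',[])
print(get_obs()['wrist_force'])"
```

```text
[-0.42116814 -0.1173627   0.73102401]
```

View pics/w8_o.png

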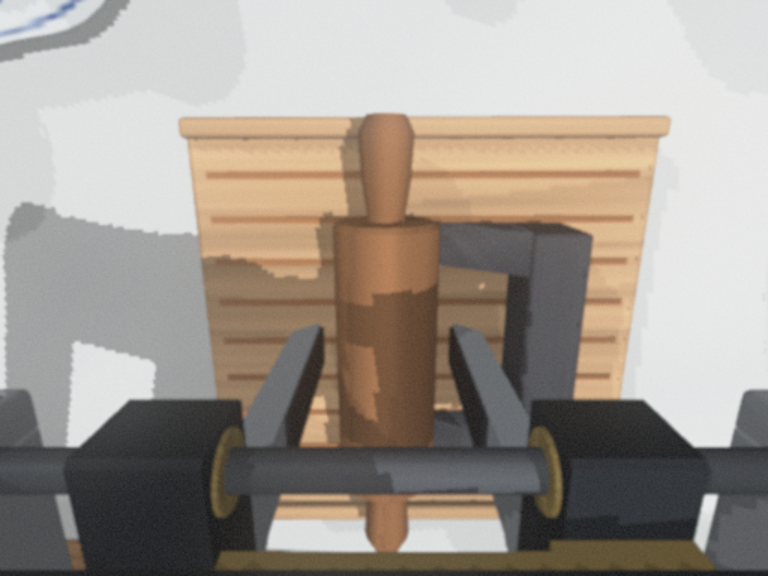

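The pin hasn't moved and the fingers are clear on both sides. I'll retract along the deck normal.

{"api": "jog_arm", "payload": {
  "moves": [
    [0, 0, 0, -0.1, -0.9, 5, 54],
    [0, 0, 0, -0.3, -2.5, 15, 54],
    [0, 0, 0, -0.5, -4.5, 26, 54],
    [0, 0, 0, -0.5, -6, 36, 54],
    [0, 0, 0, -0.5, -6, 36, 54],
    [0, 0, 0, -20, 40, 20, 54],
    [0, 0, 0, -20, 50, 0, 54],
    [0, 0, 0, -20, 50, 0, 54],
    [0, 0, 0, -20, 50, 0, 54],
    [0, 0, 0, 0, 50, 0, 54],
    [0, 0, 0, 0, 0, 0, 54]
  ]
}}

```text
time: 29.18
tool_pos: [0.3906, 0.2009, 0.2771]
ee_rot: [-3.137, 0.175, -1.689]
wrist_force: [0.3, 0.2, 0.2]
width: 0.054
```

```bash
python3 v4.py 9
python3 - <<'E'
from w import *
from tgt import *
R,t=deckp((.4724,-.0165,-.125))
shot("w9",[(CH,(R,R@[.002,-.05,0]+t)),(PIN,(R,R@[.002,.012,.02]+t))])
for l in("chock","rolling_pin"): print(l,look_for(l,"top")[:1])
E
```

```text
29.175 [0.39055367 0.20086256 0.2770503 ] [-3.1372496   0.17453246 -1.68917787] [0.29804101 0.21002977 0.18643353]
chock [{'bbox': [327.2, 215.7, 353.1, 261.4], 'conf': 0.59}]
rolling_pin [{'bbox': [307.4, 198.9, 330.1, 277.5], 'conf': 0.69}]
```

View pics/tc9.png

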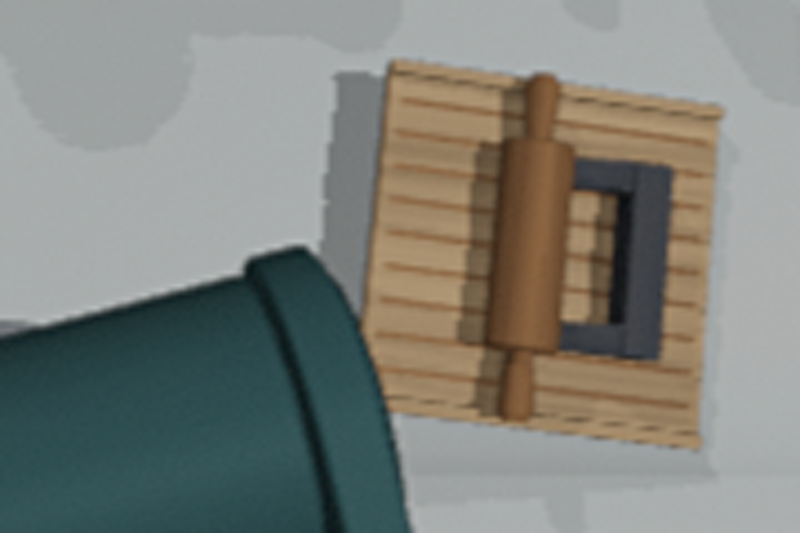

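View pics/sc9.png

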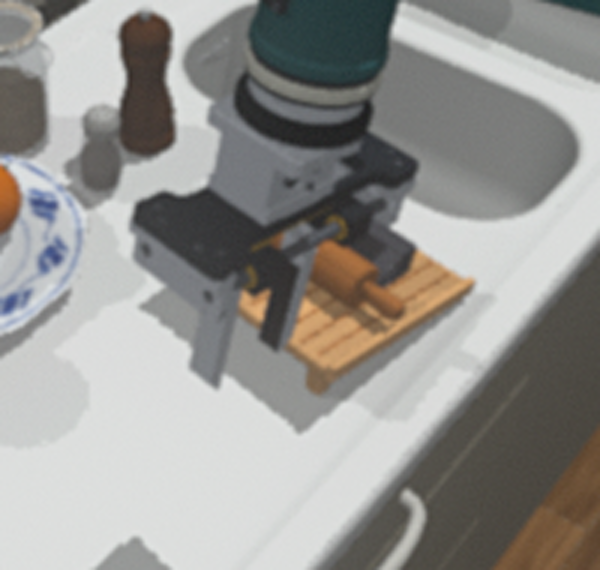

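View pics/w9_o.png

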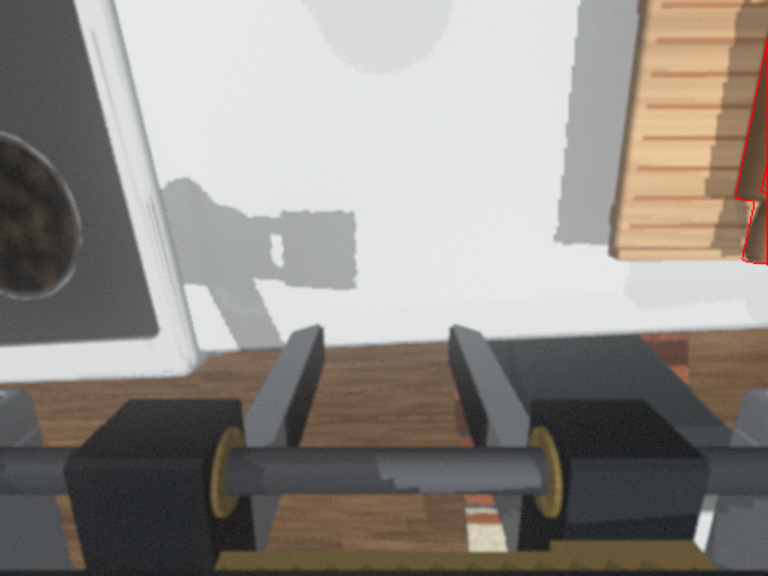

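Run:
```python
from w import *
im=cv2.imread("pics/top9.png"); im2=snapshot("top")
print("motion since",np.abs(im.astype(int)-im2[:,:,::-1].astype(int))[190:290,285:365].mean())
cal=get_calibration("top"); R,t=deckp((.4724,-.0165,-.125))
for p,o in((CH,[.002,-.05,0]),(PIN,[.002,.012,.02])):
    r=(render(cal,p,R,R@o+t)>.5).astype(np.uint8); cs,_=cv2.findContours(r,cv2.RETR_LIST,cv2.CHAIN_APPROX_NONE); cv2.drawContours(im,cs,-1,(0,0,255),1)
cv2.imwrite("pics/ov9.png",cv2.resize(im[185:295,275:375],None,fx=5,fy=5,interpolation=cv2.INTER_NEAREST))
```

```text
motion since 1.8772083333333334
```

View pics/ov9.png

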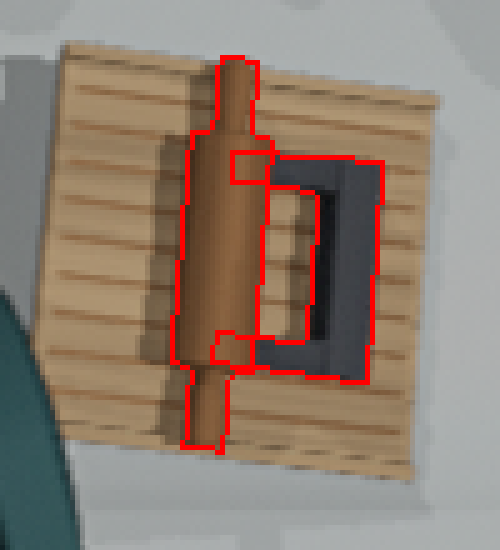

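The outlines drawn at the intended poses match the picture closely, so I'm handing in.

```bash
python3 -c "
from bench import *
print(close_job())"
```

```text
the job is handed in; nothing more can be done
None
```

The chock and rolling pin are both in place on the draining board, and I handed the job in at about 29 s of the 72 s. No verdict was reported.

- **Chock:** It is flat on the lower half of the board, about 50 mm below the middle and about 2 mm off the centre line by my model. Its toes point straight up the slope. I let it go before touching the pin.
- **Pin:** I lowered it onto the board just above the toes, felt it touch the board, then eased it down until it stopped against them. The push against the toes peaked at about 6 N at the wrist. I eased that off, then opened the fingers. The pin showed no movement in the wrist view and the wrist force dropped to near zero.
- **Last checks:** In the top picture, chock and pin outlines drawn at the intended poses match to about 1–2 pixels. The pin's axis is about 62 mm ahead of the chock's origin. A second top picture showed no visible change.
- **Bystanders:** I never moved near them, and the salt shaker and pepper mill stood where they started in the last scene picture. The garlic was not in my final close-ups.

**Disagreements and limits:**
- The two fixed cameras differed by 2–4 mm on the board's position, well inside the ±40 mm allowed.
- The push against the toes briefly passed the 3 N at which the chock may slide. It showed no visible slip.
- I could not measure the separate contact forces on the board and the toes. I inferred them from the wrist force and the pin's unchanged height.

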